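# Clamp the glued dishwasher filter and hold it

### The arm

A 6-joint arm with a two-finger parallel gripper is mounted at the origin on the work surface. World frame = base frame: x ahead of the robot, y to its left, z up, the work surface at z = 0. Lengths are in m, angles in rad, forces in N, time in s.
With the tool pointing down it reaches from about 0.35 to 0.8 m from the base axis. Payload 7.3 kg.
Tool frame: the origin (TCP) lies midway between the tips of the shut fingers; the grasp point (between the pads) lies 19 mm behind it; x points along the fingers, y is the direction in which the jaws open and shut, and the axes are right-handed (so a half turn about x gives the same grasp; the last joint's range is limited). The gripper opens to 85 mm and grips with 20 to 120 N. Pads are 22 mm wide; open, the fingers measure 114 mm over their backs; the gripper's body (76 mm by 85 mm) begins 54 mm behind the grasp point. The pads swing forward as they close: fully open they stand 13 mm farther back than shut.
Start: joints at [-1.382, 0.342, 1.524, -0, 1.275, -0.146], TCP at [0.173, -0.496, 0.231] pointing down, gripper open.
Joint ranges: [-2.53, 2.53], [-0.77, 2.02], [0.04, 2.7], [-1, 4.14], [0.28, 2.66], [-3.11, 3.11]. Speed limits (rad/s): [2.57, 2.57, 3.14, 3.14, 3.14, 3.14].

### API

Orientations are given as a unit quaternion [w, x, y, z].
In Python, from rig import arm gives the robot as it stands. The module is installed in compiled form; this text tells all that it offers.
- The arm moves only by the tool carry_out, never from a script. Its argument "series" is text: rows parted by semicolons, each of 5 numbers parted by spaces: the finger opening in mm, from 0 to 85.4, then the shift along the tool's x, y, z in units of 50 mm (1.0 is 50 mm), then the turn about the tool's x in units of 8 degrees (1.0 is 8 degrees). A call has 1 to 5 rows; each row shifts and turns the commanded pose from where the row before left it, along the tool's axes as they then stand; what a row does not reach is not made up. A row lasts 1/8 s, in which the tool goes at most 62.5 mm and 10.7 degrees, less where a joint would pass 70% of its speed; a pose out of reach is approached as far as the arm can. A call is refused whole if a number of a shift passes 1 or a number of a turn 1, either way. A call with a gripper value outside its range is refused whole. The fingers move at their own pace and stop on an object; the grip force is fixed at half the most. Time passes only in rows, so rows that do not move let the fingers close. It gives the time, the measured TCP pose, the force and the opening at its end, in the units of the state.
- arm.sense(): the state, without advancing time (a new reading comes with each control period).
- arm.get_image(name): name is "side" or "top"; returns a dict with "pixels" (384x512x3 uint8, blue, green, red), "depth" (384x512 float32, m along the optical axis (not along the pixel's ray), 0 where there is no reading), "fov_y" (degrees; the focal length in pixels is half the picture's height over the tangent of half this angle, whatever the lens; pixels are square), "cx", "cy" (the principal point, pixels), "rvec" (rotation vector, rad) and "tvec" (3), from world to camera coordinates, as OpenCV has them. Camera axes: x right, y down, z forward; pixel columns grow to the right and rows downward; lengths in m; the calibration is good to about 2 mm. A picture is of the moment at which its call begins.
- arm.job_done(): hands the job in, once; it reports no verdict.
The state is a dict: "time_s": time; "qpos": joint angles; "qvel": joint speeds; "tau": joint torques, N m; "eef_pos": TCP position; "orientation": TCP orientation; "ft_force": force on the tool from outside, world axes, zero at the start; "moment": the same for the moment, N m; "gripper_width": opening from 0.0 (shut) to 1.0 (fully open).
Only numpy, scipy, OpenCV 4.12 (cv2) and the standard library are available. Lean on these libraries where they do the work, as an engineer would, in place of code of your own. Each camera call takes 0.05 s, during which the arm holds its last target.

### The job

The dishwasher's grey filter cylinder has just been glued along its split seam and stands in one of the two ratchet bar clamps, with a porcelain cup in the other: find the clamp with the filter and pump its pair of blue grips, squeezing them fully home and letting them open again, until the spring pad holds the filter against the V stop and is pushed about half-way into its sleeve (green half of the stem gone, red half showing) - firm, but never so far that it crushes the filter. Finish holding: keep those grips squeezed fully home in the hand and do not let go. Do not touch the filter by hand, and leave the cup, the cup's clamp and everything else on the worktop alone.

Things in the scene. Friction and masses are not known exactly. Their poses are not given: they have to be found in the camera images.
- grips_a (a point): Midway between the two blue round grip bars of the left (+y) clamp (bars 14 mm thick, 70 mm long along this point's x), 150 mm above the worktop on the clamp's centre line; housing top below at 90 mm. Site x: way the clamp's bar and pad advance; y: squeezing direction. Pair over the outside: 66 mm relaxed, 40 mm squeezed home on its stops. Geared together; spring back at 3 to 6 N each plus half the pad's force.
- stroke_a (a joint): How far each grip bar of the left (+y) clamp is squeezed in, m: 0 relaxed, 0.013 home. Each full squeeze ratchets the toothed bar on by 10 mm (two 5 mm teeth); letting the grips open fully re-arms it. The bar stays forward when they are let go (it slips back about 1.5 mm, recovered by the next squeeze).
- advance_a (a joint): How far the toothed bar of the left (+y) clamp has been ratcheted forward, m: 0 at the start, 0.078 at most. It cannot be pulled back.
- press_a (a joint): How far the spring pad of the left (+y) clamp is pushed back into its black sleeve, m: 0 free, 0.014 half-way (the green half of its stem has gone into the sleeve, the red half still shows), 0.028 fully in (crushing). Spring: 1 N plus 0.8 N per mm; from contact on, one full squeeze pushes it in up to 10 mm more.
- pad_a: The left (+y) clamp's round black rubber spring pad (32 mm across; origin: centre of its front face, 62 mm above the worktop), carried on a 28 mm stem, half green and half red, at the front end of the clamp's bar; it starts 120 mm ahead of the grips along their x and moves that way. Axes as the clamp's.
- anvil_a: Fixed V-shaped black rubber stop of the left (+y) clamp on a grey post, 80 mm tall, standing on the clamp's foot. Origin: where the axis of a 70 mm round thing lies when seated in the V, at the foot's top (12 mm above the worktop); it lies 175 to 205 mm ahead of the grips along their x.
- grip_a_left: The left (+y side) grip lever of the left (+y) clamp; origin at its hinge, 115 mm below the axis of its grip bar.
- grip_a_right: The right (-y side) grip lever of the left (+y) clamp; origin at its hinge, 115 mm below the axis of its grip bar.
- grips_b (a point): Midway between the two blue round grip bars of the right (-y) clamp (bars 14 mm thick, 70 mm long along this point's x), 150 mm above the worktop on the clamp's centre line; housing top below at 90 mm. Site x: way the clamp's bar and pad advance; y: squeezing direction. Pair over the outside: 66 mm relaxed, 40 mm squeezed home on its stops. Geared together; spring back at 3 to 6 N each plus half the pad's force.
- stroke_b (a joint): How far each grip bar of the right (-y) clamp is squeezed in, m: 0 relaxed, 0.013 home. Each full squeeze ratchets the toothed bar on by 10 mm (two 5 mm teeth); letting the grips open fully re-arms it. The bar stays forward when they are let go (it slips back about 1.5 mm, recovered by the next squeeze).
- advance_b (a joint): How far the toothed bar of the right (-y) clamp has been ratcheted forward, m: 0 at the start, 0.078 at most. It cannot be pulled back.
- press_b (a joint): How far the spring pad of the right (-y) clamp is pushed back into its black sleeve, m: 0 free, 0.014 half-way (the green half of its stem has gone into the sleeve, the red half still shows), 0.028 fully in (crushing). Spring: 1 N plus 0.8 N per mm; from contact on, one full squeeze pushes it in up to 10 mm more.
- pad_b: The right (-y) clamp's round black rubber spring pad (32 mm across; origin: centre of its front face, 62 mm above the worktop), carried on a 28 mm stem, half green and half red, at the front end of the clamp's bar; it starts 120 mm ahead of the grips along their x and moves that way. Axes as the clamp's.
- anvil_b: Fixed V-shaped black rubber stop of the right (-y) clamp on a grey post, 80 mm tall, standing on the clamp's foot. Origin: where the axis of a 70 mm round thing lies when seated in the V, at the foot's top (12 mm above the worktop); it lies 175 to 205 mm ahead of the grips along their x.
- grip_b_left: The left (+y side) grip lever of the right (-y) clamp; origin at its hinge, 115 mm below the axis of its grip bar.
- grip_b_right: The right (-y side) grip lever of the right (-y) clamp; origin at its hinge, 115 mm below the axis of its grip bar.
- filter: The dishwasher's grey plastic filter cylinder with ribs and a mesh top, 70 mm across, 110 mm tall, about 0.2 kg, standing upright and loose on the foot of one of the two clamps, in front of the V stop; the pad pushes it the last few mm back into the V. Origin: centre of its underside.
- cup: White porcelain cup without handle, 74 mm across the rim, 88 mm tall, standing loose in the other clamp. Not to be touched. Origin: centre of its underside.
- saucer: White porcelain saucer, 140 mm across, 20 mm tall, lying on the worktop at the left. Origin: centre of its underside.
- spoon: Steel tablespoon, 200 mm long, lying on the worktop at the right. Origin on its underside.
- glue: Small white glue bottle with orange cap, 40 mm across, 85 mm tall, upright between the clamps, nearer the robot. Origin: centre of its underside.
- vacuum: Grey handheld crumb vacuum, about 290 x 85 mm, 135 mm tall, lying far right. Origin on its underside.
- base_ring: Grey plastic base ring of the filter, 90 mm across, 14 mm tall, flat on the worktop between the clamps. Origin: centre of its underside.
Things that resemble listed ones, but are neither listed nor needed, are in the scene too. Leave any purple look-alike of the filter alone.

How it is judged:
By the outcome, as a careful person would: the job done as asked, in the order asked, and still so for the second after the job is handed in, while the arm keeps its last pose, push and grip.
It also fails if it takes over 42 s, if anything falls off the work surface, if the arm or the gripper's body presses on something with over 40 N, if the wrist force passes 120 N, or if a joint passes its speed limit or range.

## Working session

There is one attempt and no reset: what is moved stays moved. The work goes in short steps, Python scripts to look and compute and a tool call to move; the robot and the scene stay as the last step left them, time stands still between calls to the robot, and variables do not carry over. Pictures are saved under pics/ and viewed, and the job is handed in when it is done.

Besides the shell and the picture viewer there is one more tool, called after "Call:" by a JSON object that holds its "api" and its "payload", one argument or row to a line. carry_out: Moves the arm, as the interface text tells. Its arguments: {"type":"object","properties":{"series":{"type":"string"}},"required":["series"]}

```bash
mkdir -p pics; cat > h.py <<'E'
import numpy as np, cv2
from rig import arm
def grab(n,tag):
    d=arm.get_image(n); np.savez(f'pics/{tag}.npz',**d); cv2.imwrite(f'pics/{tag}.png',d['pixels']); return d
def cam(d):
    R=cv2.Rodrigues(np.array(d['rvec'],float))[0]; t=np.array(d['tvec'],float).ravel()
    f=192/np.tan(np.radians(float(d['fov_y']))/2); return R,t,f,float(d['cx']),float(d['cy'])
def ray(d,u,v,z):
    R,t,f,cx,cy=cam(d); c=-R.T@t; r=R.T@np.array([(u-cx)/f,(v-cy)/f,1]); return c+r*(z-c[2])/r[2]
def cloud(d):
    R,t,f,cx,cy=cam(d); v,u=np.mgrid[:384,:512]; D=d['depth']
    P=np.stack([(u-cx)/f*D,(v-cy)/f*D,D],-1)-t; return P@R
E
python3 - <<'E'
from h import *
for n in('side','top'):
    d=grab(n,n+'0'); R,t,f,cx,cy=cam(d); print(n,-R.T@t,R[2],f,cx,cy)
print(arm.sense())
E
```

```text
side [0.23174466 0.9815779  0.79655905] [ 0.28998348 -0.79185871 -0.53746569] 431.7573699522752 247.82185668767582 196.86509291271375
top [ 0.37036958 -0.00684173  1.34143559] [ 0.16160852 -0.02230254 -0.9866029 ] 435.93207357176414 252.1308507733469 187.47866333972283
{'time_s': 0.1, 'qpos': array([-1.38201909e+00,  3.42608477e-01,  1.52492130e+00, -2.63397696e-06,
        1.27541926e+00, -1.46026164e-01]), 'qvel': array([-0.00062177, -0.00052703, -0.0023699 , -0.00168398,  0.00134264,
        0.0005743 ]), 'tau': array([ 1.41113935e-03, -4.34449875e+01, -2.46491539e+01, -1.68101878e-04,
        4.63574732e-03,  1.48074832e-06]), 'eef_pos': array([ 0.17244468, -0.49548589,  0.23071867]), 'orientation': array([-0.11733961, -0.69721081, -0.11829846,  0.69723309]), 'ft_force': array([-0.37227347,  0.41295001,  0.16578808]), 'moment': array([-0.04287001, -0.00123432, -0.03311764]), 'gripper_width': 0.9994011998511442}
```

View pics/side0.png

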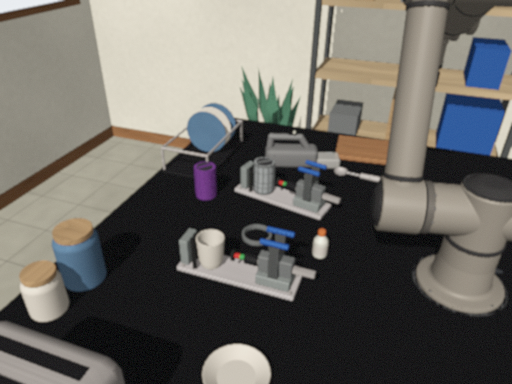

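View pics/top0.png

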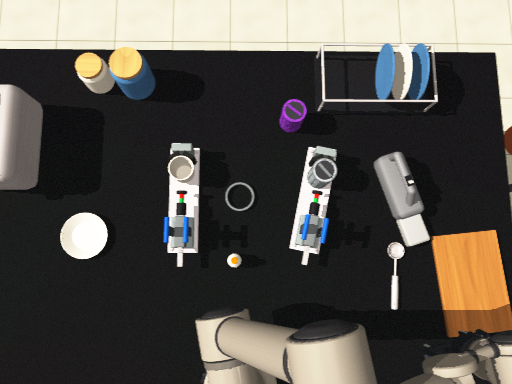

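Clamps: the left one at top (182,200) holds the white cup. The right one at (315,200) holds the grey ribbed filter at (321,172). The purple look-alike at (292,115) is loose. So the target is clamp b; next I confirm it in a crop and measure the blue bars.

```bash
python3 - <<'E'
from h import *
ds={n:dict(np.load(f'pics/{n}0.npz')) for n in('side','top')}
cv2.imwrite('pics/c0.png',np.hstack([cv2.resize(ds['top']['pixels'][135:275,270:360],None,fx=4,fy=4,interpolation=2),cv2.resize(ds['side']['pixels'][145:225,225:345],(420,560*0+280),interpolation=2) if 0 else cv2.copyMakeBorder(cv2.resize(ds['side']['pixels'][145:225,225:345],(420,280),interpolation=2),0,280,0,0,0)]))
for n in ds:
    d=ds[n]; h=cv2.cvtColor(d['pixels'],cv2.COLOR_BGR2HSV)
    m=cv2.inRange(h,(105,150,60),(125,255,255)); P=cloud(d)
    k,l,s,c=cv2.connectedComponentsWithStats(m)
    for i in range(1,k):
        if s[i,4]<25: continue
        q=P[l==i]; q=q[(q[:,2]>.13)&(q[:,2]<.18)]
        if len(q)<15 or abs(q[:,1]).max()>.5: continue
        # bar top pts
        top=q; mu=top.mean(0); e=np.linalg.svd(top[:,:2]-mu[:2],full_matrices=False)[2][0]
        pr=(top[:,:2]-mu[:2])@e
        print(n,s[i],len(top),c[i].round(1),mu.round(4),np.percentile(q[:,2],[5,95]).round(3),'dir',np.degrees(np.arctan2(e[1],e[0])).round(1),np.ptp(pr).round(3))
        (x,y),wh,a=cv2.minAreaRect(np.argwhere(l==i)[:,::-1].astype(np.float32)); print('   rect',x,y,wh,a,ray(d,x,y,.155)[:2].round(4))
E
```

```text
side [307 161  19   9  59] 53 [316.7 165.1] [ 0.4446 -0.2231  0.1509] [0.145 0.155] dir 167.6 0.064
   rect 315.95001220703125 165.14999389648438 (19.606121063232422, 3.4785056114196777) 18.434947967529297 [ 0.4427 -0.2128]
side [297 167  24  10  99] 88 [308.2 171.1] [ 0.4574 -0.1734  0.152 ] [0.146 0.157] dir 168.4 0.07
   rect 308.5983581542969 171.08197021484375 (23.53379249572754, 5.267904758453369) 13.240520477294922 [ 0.4552 -0.1672]
side [267 226  28  12 181] 148 [281.2 231.3] [0.4489 0.1531 0.1534] [0.147 0.158] dir 179.5 0.068
   rect 280.8176574707031 231.57058715820312 (27.65863609313965, 7.48410177230835) 12.52880859375 [0.447  0.1563]
side [260 237  30  14 172] 148 [274.3 243.9] [0.4494 0.2053 0.1532] [0.147 0.157] dir 179.4 0.07
   rect 274.0533447265625 243.9353790283203 (30.056222915649414, 7.645223617553711) 12.994616508483887 [0.4481 0.2083]
top [302 214   8  26 116] 109 [305.3 226.6] [ 0.4568 -0.1787  0.1546] [0.15  0.158] dir 168.3 0.068
   rect 305.2555847167969 226.5589599609375 (5.096815586090088, 25.259220123291016) 12.994616508483887 [ 0.4567 -0.178 ]
top [163 217   7  26 143] 111 [165.6 229.4] [0.4495 0.1994 0.1551] [0.151 0.159] dir 178.6 0.067
   rect 166.0 229.5 (25.0, 6.0) 90.0 [0.4498 0.1998]
top [183 217   6  26 127] 113 [185.4 230.1] [0.4493 0.1468 0.1554] [0.151 0.16 ] dir -179.1 0.068
   rect 185.5 229.5 (25.0, 5.0) 90.0 [0.4496 0.1472]
top [320 218   9  26 137] 127 [324.2 230.5] [ 0.446  -0.2302  0.1547] [0.15  0.159] dir 168.4 0.07
   rect 324.1346435546875 230.32691955566406 (5.883484840393066, 25.691213607788086) 11.309932708740234 [ 0.4463 -0.2294]
```

View pics/c0.png

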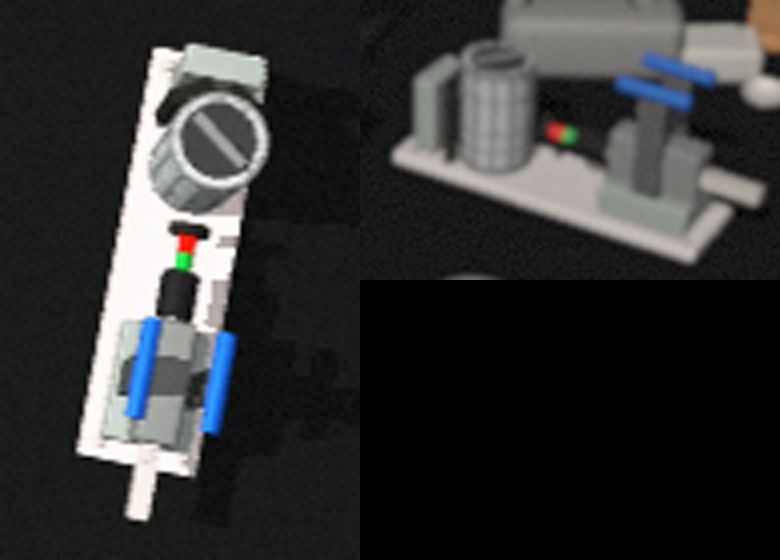

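Crop confirms it: the grey ribbed, mesh-topped cylinder stands in clamp b, with its blue bars at top pixels (305,227) and (324,230). Next, the move in tool axes.

```bash
cat >> h.py <<'E'
from scipy.spatial.transform import Rotation as Ro
def goto(p,ang=78.3):
    s=arm.sense(); q=s['orientation']; R=Ro.from_quat([q[1],q[2],q[3],q[0]]).as_matrix()
    d=R.T@(np.array(p)-s['eef_pos'])/.05
    y=np.degrees(np.arctan2(R[1,1],R[0,1])); 
    e=(ang-y+90)%180-90
    print('t',s['time_s'],'pos',s['eef_pos'].round(4),'yang',round(y,2),'x',R[:,0].round(3),'shift units',d.round(3),'yaw err',round(e,2),'turn units',round(-e/8,3),'q6',s['qpos'][5].round(2),'F',s['ft_force'].round(1),'w',round(s['gripper_width']*85.4,1))
E
python3 - <<'E'
from h import *
goto([.4514,-.2042,.231])
E
```

```text
t 0.1 pos [ 0.1724 -0.4955  0.2307] yang -70.82 x [-0.     0.001 -1.   ] shift units [ 1.000e-03 -3.669e+00 -7.184e+00] yaw err -30.88 turn units 3.86 q6 -0.15 F [-0.4  0.4  0.2] w 85.3
```

Call:
{"api": "carry_out", "payload": {
  "series": "85 0 -0.45 -0.9 0; 85 0 -0.45 -0.9 0; 85 0 -0.45 -0.9 0; 85 0 -0.45 -0.9 0; 85 0 -0.45 -0.9 0"
}}

```text
time_s: 0.72
eef_pos: [0.3489, -0.3143, 0.2311]
orientation: [-0.118, -0.697, -0.118, 0.697]
ft_force: [-0.7, 0.0, -0.7]
gripper_width: 0.998
```

```bash
python3 - <<'E'
from h import *
goto([.4514,-.2042,.231])
E
```

```text
t 0.725 pos [ 0.3489 -0.3143  0.2311] yang -70.83 x [-0.  0. -1.] shift units [ 2.000e-03 -1.407e+00 -2.659e+00] yaw err -30.87 turn units 3.859 q6 0.34 F [-0.7  0.  -0.7] w 85.2
```

Call:
{"api": "carry_out", "payload": {
  "series": "85 0 0 0 0.96; 85 0 0 0 0.96; 85 0 0 0 0.96; 85 0 0 0 0.96; 85 0 0 0 0"
}}

```text
time_s: 1.35
eef_pos: [0.3479, -0.3155, 0.231]
orientation: [0.071, -0.703, 0.07, 0.704]
ft_force: [0.5, -0.6, 0.1]
gripper_width: 0.992
```

```bash
python3 - <<'E'
from h import *
goto([.4514,-.2042,.231])
E
```

```text
t 1.35 pos [ 0.3479 -0.3155  0.231 ] yang -101.47 x [-0.  0. -1.] shift units [ 1.000e-03 -2.593e+00 -1.585e+00] yaw err -0.23 turn units 0.029 q6 0.87 F [ 0.5 -0.6  0.1] w 84.7
```

Call:
{"api": "carry_out", "payload": {
  "series": "85 0 -0.86 -0.53 0.03; 85 0 -0.86 -0.53 0; 85 0 -0.87 -0.53 0; 85 0 0 0 0"
}}

```text
time_s: 1.85
eef_pos: [0.4537, -0.2026, 0.231]
orientation: [0.07, -0.704, 0.07, 0.704]
ft_force: [-0.5, -0.3, -0.5]
gripper_width: 0.997
```

```bash
python3 - <<'E'
from h import *
goto([.4514,-.2042,.129])
d=grab('side','side1');grab('top','top1')
E
```

```text
t 1.85 pos [ 0.4537 -0.2026  0.231 ] yang -101.35 x [-0.     0.001 -1.   ] shift units [2.04  0.043 0.038] yaw err -0.35 turn units 0.044 q6 1.19 F [-0.5 -0.3 -0.5] w 85.2
```

View pics/side1.png

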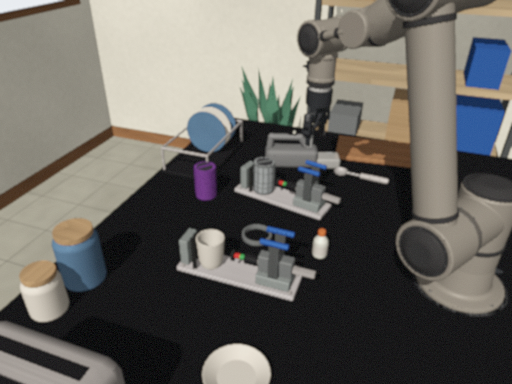

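View pics/top1.png

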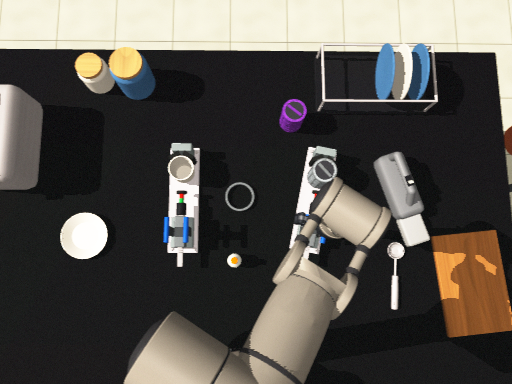

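Gripper hangs over clamp b's grips, and the stem stays visible in the side view near (283,184). Descending.

Call:
{"api": "carry_out", "payload": {
  "series": "85 0.4 0.04 0.04 0.04; 85 0.6 0 0 0; 85 0.6 0 0 0; 85 0.44 0 0 0; 85 0 0 0 0"
}}

```text
time_s: 2.58
eef_pos: [0.4481, -0.2071, 0.128]
orientation: [0.075, -0.702, 0.074, 0.704]
ft_force: [-1.0, 0.2, -0.0]
gripper_width: 0.996
```

```bash
python3 - <<'E'
from h import *
goto([.4514,-.2042,.129])
d=grab('side','side2')
cv2.imwrite('pics/c2.png',cv2.resize(d['pixels'][100:225,220:360],None,fx=4,fy=4,interpolation=2))
E
```

```text
t 2.575 pos [ 0.4481 -0.2071  0.128 ] yang -102.15 x [-0.003  0.002 -1.   ] shift units [-0.019 -0.07  -0.052] yaw err 0.45 turn units -0.057 q6 1.2 F [-1.   0.2 -0. ] w 85.1
```

View pics/c2.png

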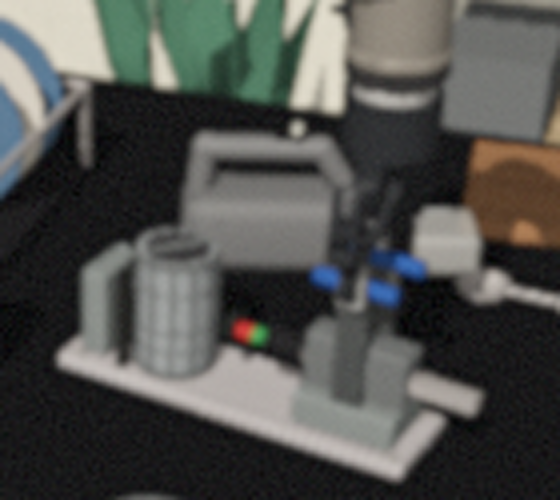

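Call:
{"api": "carry_out", "payload": {
  "series": "85 -0.02 -0.06 -0.05 -0.04; 85 0 0 0 0"
}}

```text
time_s: 2.88
eef_pos: [0.4535, -0.2045, 0.1314]
orientation: [-0.072, 0.704, -0.073, -0.703]
ft_force: [-0.3, -0.8, 0.3]
gripper_width: 0.995
```

```bash
python3 - <<'E'
from h import *
goto([.4514,-.2042,.129])
E
```

```text
t 2.875 pos [ 0.4535 -0.2045  0.1314] yang -101.75 x [ 0.002 -0.001 -1.   ] shift units [0.048 0.003 0.043] yaw err 0.05 turn units -0.007 q6 1.2 F [-0.3 -0.8  0.3] w 85.0
```

Call:
{"api": "carry_out", "payload": {
  "series": "35 0 0 0 0; 35 0 0 0 0; 35 0 0 0 0; 35 0 0 0 0; 35 0 0 0 0"
}}

```text
time_s: 3.5
eef_pos: [0.4539, -0.2051, 0.1324]
orientation: [-0.072, 0.705, -0.073, -0.702]
ft_force: [-2.1, -1.0, 13.0]
gripper_width: 0.421
```

```bash
cat >> h.py <<'E'
def look(k):
    goto([.4514,-.2042,.129])
    a=grab('side','s'+k); b=grab('top','t'+k)
    A=cv2.resize(a['pixels'][135:225,220:360],None,fx=5,fy=5,interpolation=2)
    cv2.imwrite(f'pics/c{k}.png',A)
    for n,d in(('side',a),('top',b)):
        h=cv2.cvtColor(d['pixels'],cv2.COLOR_BGR2HSV); w=np.zeros((384,512),np.uint8)
        if n=='side': w[170:210,255:310]=255
        else: w[180:220,300:335]=255
        P=cloud(d)
        for c,m in(('green',cv2.inRange(h,(45,120,60),(80,255,255))),('red',cv2.inRange(h,(0,150,60),(10,255,255))|cv2.inRange(h,(172,150,60),(180,255,255)))):
            v,u=np.nonzero(m&w)
            if len(u): 
                q=np.array([ray(d,x,y,.066) for x,y in zip(u,v)])-np.array([.4514,-.2042,0]); s=q[:,:2]@[np.cos(-.2042),np.sin(-.2042)]
                print(n,c,len(u),(u.mean().round(1),v.mean().round(1)),'x-along',s.min().round(4),s.max().round(4))
            else: print(n,c,0)
E
python3 - <<'E'
from h import *
look('3')
E
```

```text
t 3.5 pos [ 0.4539 -0.2051  0.1324] yang -101.77 x [ 0.003 -0.003 -1.   ] shift units [ 0.068 -0.007  0.052] yaw err 0.07 turn units -0.008 q6 1.2 F [-2.1 -1.  13. ] w 36.0
side green 11 (np.float64(282.1), np.float64(182.5)) x-along 0.0924 0.1078
side red 25 (np.float64(277.1), np.float64(181.3)) x-along 0.1066 0.128
top green 0
top red 7 (np.float64(316.3), np.float64(190.6)) x-along 0.1155 0.1232
```

View pics/c3.png

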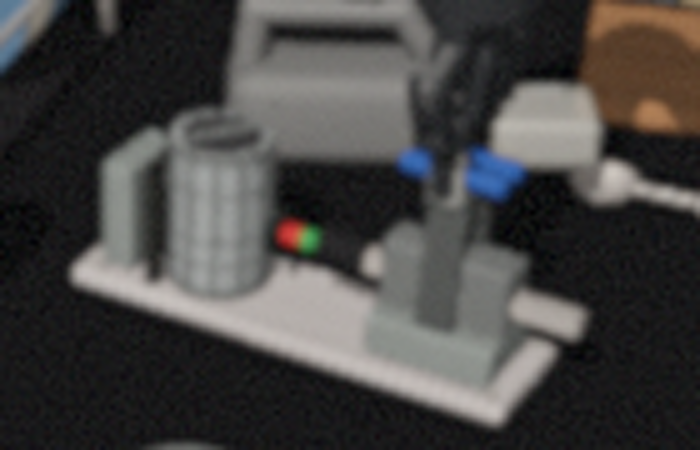

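```bash
cat > cmp.py <<'E'
import sys,numpy as np,cv2
ims=[cv2.resize(cv2.imread(f'pics/{k}.png')[165:205,240:320],None,fx=7,fy=7,interpolation=2) for k in sys.argv[2:]]
cv2.imwrite(sys.argv[1],np.vstack(ims))
E
python3 cmp.py pics/cmp1.png side0 s3
```

```text
(no output)
```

View pics/cmp1.png

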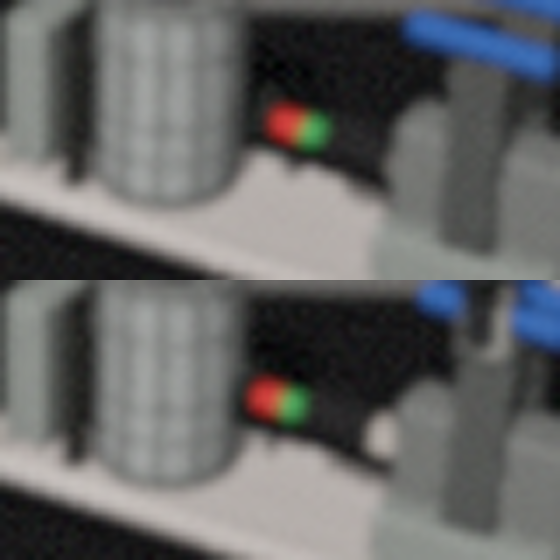

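Call:
{"api": "carry_out", "payload": {
  "series": "30 0 0 0 0; 30 0 0 0 0"
}}

```text
time_s: 3.85
eef_pos: [0.4539, -0.205, 0.1326]
orientation: [-0.072, 0.705, -0.073, -0.702]
ft_force: [-3.8, -0.6, 16.2]
gripper_width: 0.4
```

First squeeze advanced the pad by about 3 px (~10 mm), and nothing touches the filter yet. Opening to re-arm, then squeezing again.

Call:
{"api": "carry_out", "payload": {
  "series": "85 0 0 0 0; 85 0 0 0 0; 85 0 0 0 0; 85 0 0 0 0; 85 0 0 0 0"
}}

```text
time_s: 4.47
eef_pos: [0.4529, -0.2039, 0.1302]
orientation: [0.073, -0.703, 0.072, 0.703]
ft_force: [-0.3, 0.5, 0.4]
gripper_width: 0.997
```

Call:
{"api": "carry_out", "payload": {
  "series": "25 0 0 0 0; 25 0 0 0 0; 25 0 0 0 0; 25 0 0 0 0; 25 0 0 0 0"
}}

```text
time_s: 5.1
eef_pos: [0.4538, -0.205, 0.1325]
orientation: [-0.072, 0.705, -0.073, -0.702]
ft_force: [-2.4, -0.4, 14.9]
gripper_width: 0.4
```

```bash
python3 - <<'E'
from h import *
look('4')
E
python3 cmp.py pics/cmp2.png s3 s4
```

```text
t 5.1 pos [ 0.4538 -0.205   0.1325] yang -101.78 x [ 0.003 -0.003 -1.   ] shift units [ 0.069 -0.006  0.05 ] yaw err 0.08 turn units -0.009 q6 1.2 F [-2.4 -0.4 14.9] w 34.2
side green 15 (np.float64(279.3), np.float64(181.9)) x-along 0.101 0.1195
side red 26 (np.float64(274.8), np.float64(180.6)) x-along 0.1149 0.137
top green 1 (np.float64(315.0), np.float64(192.0)) x-along 0.1155 0.1155
top red 20 (np.float64(317.7), np.float64(188.4)) x-along 0.1196 0.1345
```

View pics/cmp2.png

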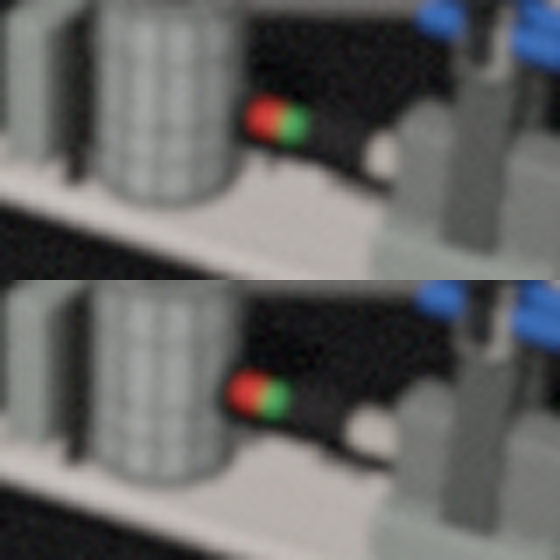

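View pics/c4.png

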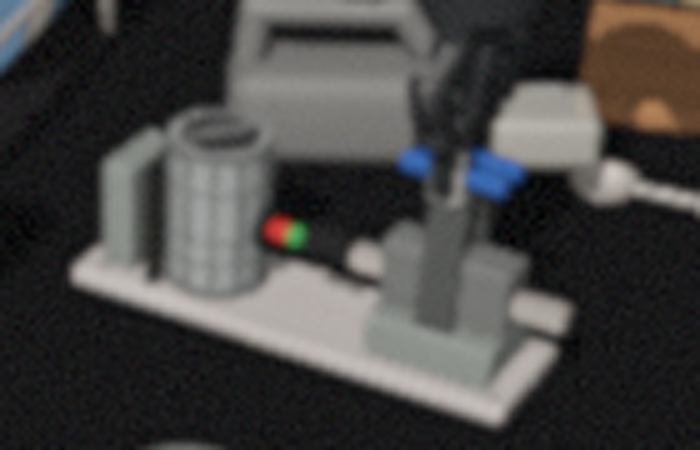

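```bash
cat > flt.py <<'E'
from h import *
import sys
for k in sys.argv[1:]:
    d=dict(np.load(f'pics/{k}.npz')); P=cloud(d).reshape(-1,3)-[.4514,-.2042,0]
    c,s=np.cos(-.2042),np.sin(-.2042); X=P[:,0]*c+P[:,1]*s; Y=-P[:,0]*s+P[:,1]*c; Z=P[:,2]
    m=(X>.12)&(X<.26)&(abs(Y)<.06)&(Z>.112)&(Z<.13)
    (cx,cy),r=cv2.minEnclosingCircle(np.c_[X[m],Y[m]].astype(np.float32)); print(k,m.sum(),round(cx,4),round(cy,4),round(r,4),'X',np.percentile(X[m],[1,99]).round(4),'Y',np.percentile(Y[m],[1,99]).round(4))
E
python3 flt.py top0 t3 t4 side0 s3 s4
```

```text
top0 490 0.1747 -0.0024 0.0364 X [0.1396 0.2083] Y [-0.0356  0.0312]
t3 490 0.1742 -0.0024 0.0367 X [0.1399 0.208 ] Y [-0.0353  0.0316]
t4 490 0.1757 -0.0031 0.0369 X [0.142  0.2098] Y [-0.036   0.0313]
side0 221 0.1746 0.0029 0.04 X [0.1395 0.2081] Y [-0.0337  0.0367]
s3 222 0.1727 -0.0 0.0385 X [0.1397 0.2086] Y [-0.034   0.0374]
s4 217 0.1787 0.0039 0.0406 X [0.1422 0.2099] Y [-0.0322  0.0372]
```

Filter moved about 2 mm on squeeze 2, so the pad has just touched it. Third pump.

Call:
{"api": "carry_out", "payload": {
  "series": "85 0 0 0 0; 85 0 0 0 0; 85 0 0 0 0; 85 0 0 0 0; 85 0 0 0 0"
}}

```text
time_s: 5.82
eef_pos: [0.4528, -0.2039, 0.1302]
orientation: [0.073, -0.703, 0.072, 0.703]
ft_force: [0.6, -0.4, 0.8]
gripper_width: 0.993
```

Call:
{"api": "carry_out", "payload": {
  "series": "25 0 0 0 0; 25 0 0 0 0; 25 0 0 0 0; 25 0 0 0 0; 25 0 0 0 0"
}}

```text
time_s: 6.45
eef_pos: [0.4538, -0.205, 0.1327]
orientation: [-0.072, 0.705, -0.073, -0.702]
ft_force: [-3.9, 0.6, 17.0]
gripper_width: 0.401
```

```bash
python3 - <<'E'
from h import *
look('5')
E
python3 cmp.py pics/cmp3.png s4 s5; python3 flt.py t5 s5
```

```text
t 6.45 pos [ 0.4538 -0.205   0.1327] yang -101.77 x [ 0.003 -0.003 -1.   ] shift units [ 0.073 -0.006  0.05 ] yaw err 0.07 turn units -0.009 q6 1.2 F [-3.9  0.6 17. ] w 34.2
side green 0
side red 28 (np.float64(274.2), np.float64(180.2)) x-along 0.1181 0.1398
top green 2 (np.float64(316.5), np.float64(191.0)) x-along 0.119 0.1196
top red 20 (np.float64(317.8), np.float64(187.6)) x-along 0.1232 0.1363
t5 485 0.1789 -0.003 0.0362 X [0.1451 0.2117] Y [-0.0362  0.0306]
s5 221 0.1788 0.0003 0.0403 X [0.1445 0.2125] Y [-0.0346  0.0373]
```

View pics/cmp3.png

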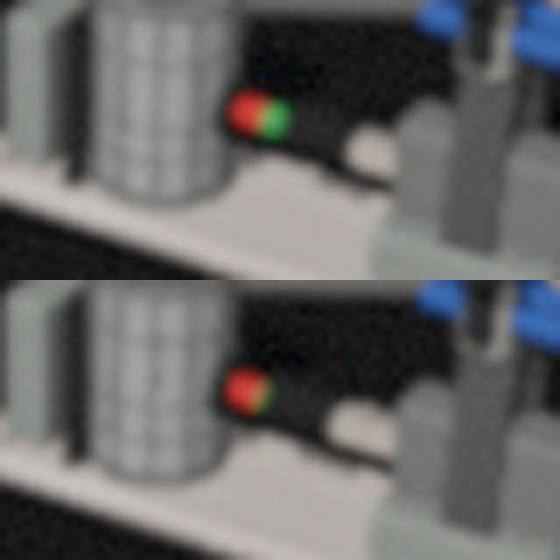

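```bash
python3 - <<'E'
import cv2,numpy as np
cv2.imwrite('pics/tt.png',np.hstack([cv2.resize(cv2.imread(f'pics/{k}.png')[140:210,285:345],None,fx=6,fy=6,interpolation=2) for k in('t4','t5')]))
E
```

```text
(no output)
```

View pics/tt.png

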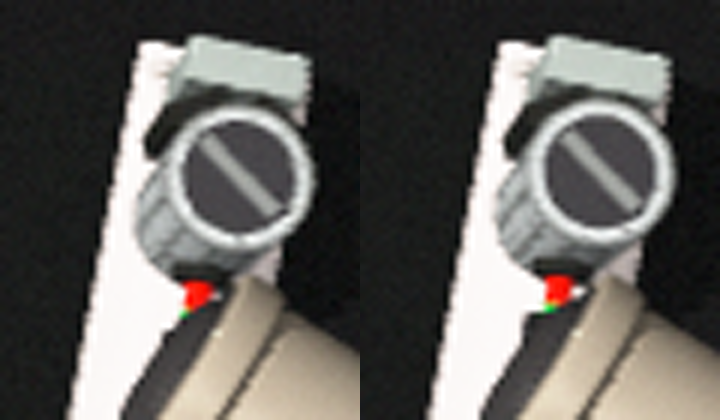

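```bash
cat > prof.py <<'E'
from h import *
import sys
def half(x,v,rising,lo):
    pk=v.argmax(); th=v[pk]/2
    i=pk
    st=-1 if rising else 1
    while 0<i<len(v)-1 and v[i]>th: i+=st
    j=i-st; return x[i]+(th-v[i])*(x[j]-x[i])/(v[j]-v[i])
for k in sys.argv[1:]:
    d=dict(np.load(f'pics/{k}.npz')); R,t,f,cx,cy=cam(d)
    X=np.arange(.06,.16,.0005); c,s=np.cos(-.2042),np.sin(-.2042); acc=0
    for zz in(.060,.063,.066):
        W=np.c_[.4514+X*c,-.2042+X*s,0*X+zz]; C=W@R.T+t
        uv=(C[:,:2]/C[:,2:]*f+[cx,cy]).astype(np.float32)
        acc=acc+cv2.remap(d['pixels'].astype(np.float32),uv[:,0],uv[:,1],cv2.INTER_LINEAR)[:,0]/3
    b,g,r=acc.T; red=np.clip(r-np.maximum(g,b),0,None); gr=np.clip(g-np.maximum(r,b),0,None); col=acc.max(1)-acc.min(1)
    print(k,'red area',(red.sum()*.5).round(0),'green area',(gr.sum()*.5).round(0),'redfront',half(X,red,False,0).round(4),'redback',half(X,red,True,0).round(4),'sleeve end',half(X,col,True,0).round(4))
E
python3 prof.py side0 side2 s3 s4 s5
```

```text
side0 red area 1997.0 green area 752.0 redfront 0.1181 redback 0.1027 sleeve end 0.1
side2 red area 1992.0 green area 754.0 redfront 0.1181 redback 0.1027 sleeve end 0.1001
s3 red area 1957.0 green area 741.0 redfront 0.1287 redback 0.1137 sleeve end 0.1111
s4 red area 2075.0 green area 688.0 redfront 0.1384 redback 0.1235 sleeve end 0.1207
s5 red area 2301.0 green area 60.0 redfront 0.1409 redback 0.1246 sleeve end 0.1219
```

```bash
sed -i "s/    print(k/    print('  g-b area',((g-b).sum()*.5).round(0),'r-b',((r-b).sum()*.5).round(0),'dark', b.min());i=(X>.085)\&(X<.15);\n    if k in ('s4','s5','s6','s7'): print(np.c_[X*1000,r,g,b][i][::5].round(0).astype(int).tolist())\n    print(k/" prof.py; python3 prof.py side0 s3 s4 s5
```

```text
g-b area 1207.0 r-b 2372.0 dark 32.87044
side0 red area 1997.0 green area 752.0 redfront 0.1181 redback 0.1027 sleeve end 0.1
  g-b area 1208.0 r-b 2358.0 dark 38.24479
s3 red area 1957.0 green area 741.0 redfront 0.1287 redback 0.1137 sleeve end 0.1111
  g-b area 1211.0 r-b 2535.0 dark 39.71875
[[85, 42, 41, 40], [88, 42, 41, 41], [90, 42, 40, 42], [93, 42, 40, 42], [95, 42, 41, 42], [98, 42, 40, 42], [100, 41, 40, 42], [103, 40, 41, 41], [105, 42, 57, 44], [108, 47, 79, 51], [110, 55, 111, 64], [113, 66, 135, 75], [115, 81, 151, 83], [118, 106, 151, 84], [120, 137, 139, 79], [123, 167, 118, 70], [125, 186, 91, 64], [128, 194, 72, 59], [130, 195, 59, 56], [133, 182, 54, 51], [135, 157, 48, 45], [138, 125, 43, 40], [140, 90, 47, 45], [143, 71, 59, 57], [145, 77, 80, 77], [148, 96, 99, 97]]
s4 red area 2075.0 green area 688.0 redfront 0.1384 redback 0.1235 sleeve end 0.1207
  g-b area 622.0 r-b 2866.0 dark 38.814453
[[85, 100, 95, 92], [88, 65, 64, 62], [90, 48, 47, 47], [93, 41, 39, 41], [95, 41, 40, 41], [98, 40, 39, 40], [100, 40, 39, 40], [103, 39, 39, 41], [105, 40, 39, 41], [108, 42, 40, 42], [110, 41, 41, 42], [113, 40, 44, 42], [115, 44, 52, 43], [118, 64, 71, 48], [120, 97, 87, 54], [123, 135, 98, 60], [125, 166, 94, 63], [128, 186, 82, 62], [130, 196, 69, 58], [133, 194, 61, 56], [135, 183, 55, 52], [138, 165, 50, 47], [140, 126, 45, 41], [143, 88, 45, 42], [145, 60, 54, 51], [148, 73, 74, 72]]
s5 red area 2301.0 green area 60.0 redfront 0.1409 redback 0.1246 sleeve end 0.1219
```

Squeeze 3, from two estimates: the filter moved on about 5 mm, and the pad is about 7.5–8 mm into its sleeve with roughly 6 mm of green still showing at side (278,181). One more full squeeze should give about 17–18 mm: green gone, red showing and well short of 28. A fifth squeeze would crush the filter. Fourth pump, then hold.

Call:
{"api": "carry_out", "payload": {
  "series": "85 0 0 0 0; 85 0 0 0 0; 85 0 0 0 0; 85 0 0 0 0; 85 0 0 0 0"
}}

```text
time_s: 7.18
eef_pos: [0.4529, -0.2039, 0.1303]
orientation: [0.073, -0.703, 0.072, 0.703]
ft_force: [0.4, 0.1, 0.4]
gripper_width: 0.991
```

Call:
{"api": "carry_out", "payload": {
  "series": "25 0 0 0 0; 25 0 0 0 0; 25 0 0 0 0; 25 0 0 0 0; 25 0 0 0 0"
}}

```text
time_s: 7.8
eef_pos: [0.4538, -0.205, 0.1331]
orientation: [-0.072, 0.705, -0.073, -0.702]
ft_force: [-3.9, 0.7, 21.3]
gripper_width: 0.4
```

```bash
python3 - <<'E'
from h import *
look('6')
E
python3 cmp.py pics/cmp4.png s5 s6; python3 flt.py t6 s6; python3 prof.py s6
```

```text
t 7.8 pos [ 0.4538 -0.205   0.1331] yang -101.77 x [ 0.004 -0.003 -1.   ] shift units [ 0.082 -0.006  0.052] yaw err 0.07 turn units -0.008 q6 1.2 F [-3.9  0.7 21.3] w 34.1
side green 0
side red 23 (np.float64(273.7), np.float64(180.2)) x-along 0.1209 0.1403
top green 0
top red 17 (np.float64(317.9), np.float64(187.3)) x-along 0.1255 0.1363
t6 483 0.1783 -0.0024 0.0366 X [0.1455 0.2121] Y [-0.0367  0.031 ]
s6 222 0.1796 -0.0011 0.0411 X [0.1439 0.2121] Y [-0.0353  0.0365]
  g-b area 264.0 r-b 2169.0 dark 35.90495
[[85, 171, 164, 158], [88, 165, 159, 153], [90, 149, 143, 137], [93, 125, 119, 114], [95, 89, 85, 82], [98, 59, 58, 56], [100, 41, 39, 40], [103, 38, 36, 37], [105, 40, 39, 39], [108, 43, 42, 42], [110, 42, 41, 43], [113, 41, 41, 42], [115, 40, 40, 40], [118, 39, 41, 41], [120, 41, 41, 41], [123, 47, 40, 41], [125, 71, 40, 39], [128, 106, 43, 41], [130, 144, 47, 46], [133, 166, 52, 50], [135, 170, 52, 49], [138, 159, 47, 44], [140, 125, 44, 40], [143, 89, 45, 42], [145, 59, 53, 51], [148, 72, 73, 72]]
s6 red area 1930.0 green area 23.0 redfront 0.1414 redback 0.1273 sleeve end 0.1273
```

View pics/cmp4.png

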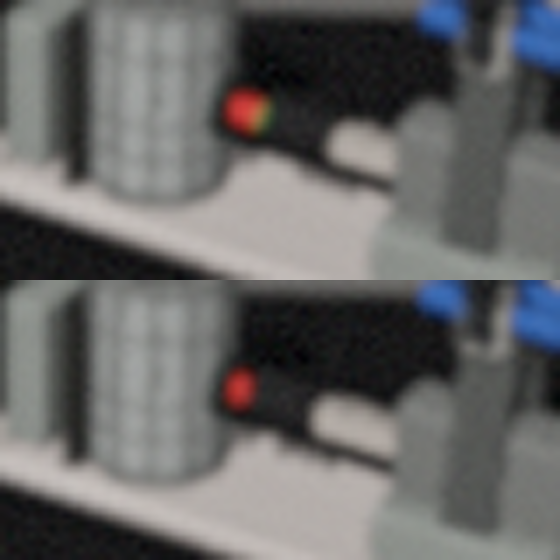

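View pics/t6.png

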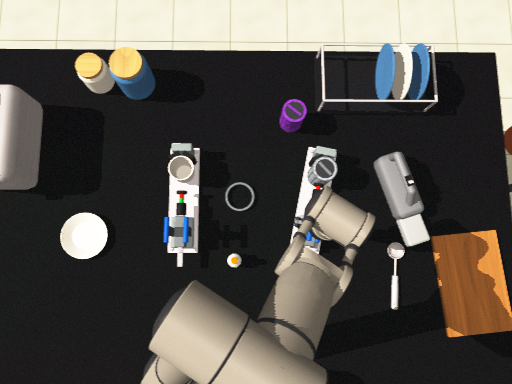

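The green is gone, and red shows at side (274,180). The filter stays seated at about 179 mm ahead of the grips, the grips are held closed, and everything else is where it was. One short hold to check it is steady, then I hand in.

Call:
{"api": "carry_out", "payload": {
  "series": "25 0 0 0 0; 25 0 0 0 0; 25 0 0 0 0; 25 0 0 0 0"
}}

```text
time_s: 8.4
eef_pos: [0.4538, -0.205, 0.1331]
orientation: [-0.072, 0.705, -0.073, -0.702]
ft_force: [-4.4, 1.4, 21.0]
gripper_width: 0.403
```

```bash
python3 - <<'E'
from h import *
look('7')
print(arm.job_done())
E
python3 prof.py s7; python3 flt.py t7
```

```text
t 8.4 pos [ 0.4538 -0.205   0.1331] yang -101.77 x [ 0.004 -0.003 -1.   ] shift units [ 0.082 -0.006  0.051] yaw err 0.07 turn units -0.009 q6 1.2 F [-4.4  1.4 21. ] w 34.4
side green 0
side red 22 (np.float64(273.6), np.float64(180.2)) x-along 0.1209 0.1403
top green 0
top red 17 (np.float64(317.9), np.float64(187.3)) x-along 0.1255 0.1363
the job is handed in; nothing more can be done
None
  g-b area 265.0 r-b 2174.0 dark 36.41211
[[85, 170, 164, 158], [88, 165, 160, 153], [90, 149, 143, 137], [93, 125, 119, 114], [95, 88, 83, 80], [98, 58, 55, 55], [100, 41, 39, 40], [103, 40, 39, 40], [105, 40, 40, 41], [108, 39, 39, 40], [110, 39, 39, 40], [113, 40, 40, 40], [115, 41, 40, 40], [118, 39, 39, 39], [120, 40, 40, 40], [123, 46, 40, 39], [125, 71, 39, 39], [128, 106, 43, 42], [130, 145, 48, 47], [133, 166, 52, 49], [135, 171, 52, 48], [138, 161, 49, 45], [140, 124, 42, 39], [143, 88, 43, 40], [145, 61, 54, 53], [148, 73, 74, 72]]
s7 red area 1931.0 green area 21.0 redfront 0.1415 redback 0.1273 sleeve end 0.1274
t7 485 0.1796 -0.0025 0.0365 X [0.1455 0.2118] Y [-0.0362  0.0307]
```

The filter was in the right (-y) clamp. I pumped its grips four full times and handed the job in at 8.4 s with the grips still squeezed in the hand.

- **Filter and stem:** in the last pictures the green half of the stem is gone and red still shows. The filter stopped moving on the last squeeze, so I take it to be seated in the V. Nothing changed over the extra half second I held before handing in.
- **Pad depth:** I estimate the pad is 17–18 mm into its sleeve, past the half-way 14 mm but well short of the 28 mm that crushes. The third squeeze left it at about 8 mm with green still showing, and each full squeeze adds up to 10 mm, so no stop came closer to 14 mm.
- **One reading disagreed:** the gripper reported about 34 mm across the grips, not the nominal 40 mm when home. It read the same on squeezes 2 to 4. Squeezes 1 and 2 each moved the pad by the full 10 mm, so I took the grips to be home.
- **Everything else:** the cup, its clamp and the other things look unmoved in the top view. The wrist force reached about 21 N at most in the readings I took.

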